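# Put the file and the scraper away in the sprung tool tray

## Task

Put the file and the scraper away in the tool tray, each in the compartment made for it, wood grip upwards. The nose goes in tilted under the steel hold-down bar and pushes the sprung stop back, then the tail is lowered inside the end wall, so that each tool ends lying flat on the compartment floor, held between stop and end wall. Let go of both, and do not disturb the jar, the pliers or the steel block.

Things in the scene. Friction and masses are not known exactly. Their poses are not given: they have to be found in the camera images.
- file: flat file, 180 mm long, loose on the bench, grip up: straight dark steel strip 24 mm wide, 5 mm thick, with a wood grip on top 24 mm wide, 16 mm high (top at 21 mm), from x = -88 to 10 mm. Origin mid-length on the flat underside; x to the nose (bare blade end), z up. About 0.2 kg, balances about 5 mm behind the origin; hold it across the wood near x = -8 mm
- file_nose (a point): middle of the file's nose (blade end), on its underside, 90 mm ahead of its origin
- file_tail (a point): middle of the file's tail (grip end), on its underside, 90 mm behind its origin
- scraper: flat scraper, 150 mm long, loose on the bench, grip up: dark steel 5 mm thick, 26 mm wide to x = 25 mm, then a blade 46 mm wide to the nose; wood grip on top 26 mm wide, 16 mm high (top at 21 mm), from x = -73 to 14 mm. Origin mid-length on the flat underside; x to the nose (broad end), z up. About 0.2 kg, balances about 5 mm ahead of the origin; hold it across the wood near x = 0
- scraper_nose (a point): middle of the scraper's nose (broad blade end), on its underside, 75 mm ahead of its origin
- scraper_tail (a point): middle of the scraper's tail (grip end), on its underside, 75 mm behind its origin
- tray: shallow wooden tray, 235 x 215 mm with a rim 16 mm high, fixed to the bench, holding the two inserts side by side 100 mm apart, their nose ends at contrary ends, either one on either side, whose undersides are 6 mm above the bench; origin at the centre of its underside, on the bench
- long_bay: compartment for the file: fixed wooden insert, base 215 x 95 x 8 mm; origin at the centre of its underside, x towards its nose end, z up. Floor at z = 8 mm, centre line y = 0. Side walls at the nose end only, 32 mm apart, 17 mm high, from x = 30 mm on. Seated, the tool's origin is at x = -10, y = 0, z = 8 mm, its x along this x
- long_bay_end (a point): foot of the file compartment's end wall (tail end), inner face, at insert x = -100, z = 8 mm. The wall is 44 mm wide and 14 mm high. From it to the free stop: 175 mm, 5 mm less than the tool; with the stop fully back: 184 mm
- long_bay_bar (a point): middle of the lower near edge of the file compartment's steel hold-down bar, at insert x = 55, z = 25 mm: 17 mm above the floor, so the tool goes under it nose first, tilted nose-down 8 to 17 degrees. The bar is 14 mm wide along x, 4 mm thick, spans the side walls
- long_stop (a joint): travel of the sprung stop in the file's compartment, m: 0 free, 0.009 fully back, about 0.005 with the tool seated. Steel block 14 mm high behind the bar, face at insert x = 75 mm when free, 84 mm fully back. The tool's nose pushes it towards +x; spring about 3.6 N at first touch, 9 N fully back, then a hard end
- short_bay: compartment for the scraper: fixed wooden insert, base 215 x 95 x 8 mm; origin at the centre of its underside, x towards its nose end, z up. Floor at z = 8 mm, centre line y = 0. Side walls at the nose end only, 54 mm apart, 17 mm high, from x = 30 mm on. Seated, the tool's origin is at x = -10, y = 0, z = 8 mm, its x along this x
- short_bay_end (a point): foot of the scraper compartment's end wall (tail end), inner face, at insert x = -85, z = 8 mm. The wall is 44 mm wide and 14 mm high. From it to the free stop: 145 mm, 5 mm less than the tool; with the stop fully back: 154 mm
- short_bay_bar (a point): middle of the lower near edge of the scraper compartment's steel hold-down bar, at insert x = 40, z = 25 mm: 17 mm above the floor, so the tool goes under it nose first, tilted nose-down 8 to 17 degrees. The bar is 14 mm wide along x, 4 mm thick, spans the side walls
- short_stop (a joint): travel of the sprung stop in the scraper's compartment, m: 0 free, 0.009 fully back, about 0.005 with the tool seated. Steel block 14 mm high behind the bar, face at insert x = 60 mm when free, 69 mm fully back. The tool's nose pushes it towards +x; spring about 3.6 N at first touch, 9 N fully back, then a hard end
- jar: amber glass jar with a steel cap, 60 mm diameter, 85 mm high, loose; origin at the centre of its underside; leave alone
- pliers: pliers with green handles lying flat, about 150 x 70 mm, 16 mm high, loose; origin at the pivot, on the bench; leave alone
- bench_block: bright steel block 60 x 60 x 30 mm, loose; origin at the centre of its underside; leave alone
There are look-alikes about, which are no part of the job. Leave any purple or white look-alike of the scraper alone.

How it is judged (in metres and radians):
At the end, for the whole second after the job is handed in: Each tool at rest, grip up, in its own compartment: tail within 2 mm behind to 3 mm ahead of the end wall's inner face, both ends within 8 mm of the centre line and at most 3.5 mm above the floor, nose under the bar, the sprung stop held back more than 3 mm (x of file_nose in the frame of long_bay between 0.078 and 0.083 m and y of file_nose in the frame of long_bay between -0.008 and 0.008 m and z of file_nose in the frame of long_bay between 0.005 and 0.0115 m and y of file_tail in the frame of long_bay between -0.008 and 0.008 m and z of file_tail in the frame of long_bay between 0.005 and 0.0115 m and x of file_tail in the frame of long_bay between -0.102 and -0.097 m and angle between each of file, scraper's own z axis and vertical below 0.2 rad and value of joint each of long_stop, short_stop above 0.003 m and linear speed of each of file, scraper below 0.02 m/s and x of scraper_nose in the frame of short_bay between 0.063 and 0.068 m and y of scraper_nose in the frame of short_bay between -0.008 and 0.008 m and z of scraper_nose in the frame of short_bay between 0.005 and 0.0115 m and y of scraper_tail in the frame of short_bay between -0.008 and 0.008 m and z of scraper_tail in the frame of short_bay between 0.005 and 0.0115 m and x of scraper_tail in the frame of short_bay between -0.087 and -0.082 m); the robot touches nothing.
It fails at once if the jar moved more than 30 mm or was tipped over (distance of jar from where it was at the start of the episode above 0.03 m or angle between jar's own z axis and vertical above 0.5 rad).
It fails at once if the pliers moved more than 30 mm or was tipped over (distance of pliers from where it was at the start of the episode above 0.03 m or angle between pliers's own z axis and vertical above 0.5 rad).
It fails at once if the steel block moved more than 30 mm or was tipped over (distance of bench_block from where it was at the start of the episode above 0.03 m or angle between bench_block's own z axis and vertical above 0.5 rad).
It also fails if it takes over 64 s, if anything falls off the work surface, if the arm or the gripper's body presses on something with over 40 N, if the wrist force passes 120 N, or if a joint passes its speed limit or range.

## Robot

A 6-joint arm with a two-finger parallel gripper is mounted at the origin on the work surface. World frame = base frame: x ahead of the robot, y to its left, z up, the work surface at z = 0. Lengths are in m, angles in degrees, forces in N, time in s.
With the tool pointing down it reaches from about 0.25 to 0.8 m from the base axis. Payload 8.5 kg.
Tool frame: the origin (TCP) lies at the very end of the fingers, on their centre line; the grasp point (between the pads) lies bot.grasp_offset behind it (bot.grasp_offset is the distance from the TCP to the grasp point, in m); z points along the fingers, y is the line along which they close (so a half turn about z gives the same grasp; the last joint's range is limited). The gripper opens to 85 mm and grips with 20 to 120 N. Pads are 22 mm wide; open, the fingers measure 114 mm over their backs; the gripper's body (76 mm by 85 mm) begins 54 mm behind the grasp point. The pads swing forward as they close: fully open they stand 13 mm farther back than shut.
Start: joints at [0, 13.648, -0.773, 75.585, 0, 90], TCP at [0.525, -0, 0.231] pointing down, gripper open.
Joint ranges: [-152.45, 152.45], [-59.26, 108.67], [-65.41, 83.53], [-104.44, 129.93], [-82.83, 76.93], [-180, 180]. Speed limits (degrees/s): [127.2, 127.2, 159.86, 180, 180, 180].

## Interface

Orientations are given as a 3x3 rotation matrix whose columns are the frame's x, y, z axes.
In Python, from station import bot gives the robot as it stands.
- The arm moves only by the tool send_rows, never from a script. Its argument "targets" is a list of rows, each a list of 7 numbers: the turn, a rotation vector about the tool's x, y, z in degrees, then the shift along the tool's x, y, z in m, then the opening, from -1 (shut) to 1 (fully open), so that 0 is half open. A call has 1 to 5 rows; each row shifts and turns the commanded pose from where the row before left it, along the tool's axes as they then stand; what a row does not reach is not made up. A row lasts 1/10 s, in which the tool goes at most 50 mm and 8.59 degrees, less where a joint would pass 70% of its speed; a pose out of reach is approached as far as the arm can. A call is refused whole if a number of a shift passes 0.05 or a number of a turn 8.59, either way. A call with a gripper value outside its range is refused whole. The fingers move at their own pace and stop on an object; "force" is the grip in N (left out, the last holds). Time passes only in rows, so rows that do not move let the fingers close. It gives the time, the measured TCP pose, the force, the opening and the grip force at its end, in the units of the state.
- bot.observe(): the state, without advancing time (a new reading comes with each control period).
- bot.camera(name): name is "scene" or "side" or "wrist"; returns (picture, depth): 384x512x3 uint8, blue, green, red; 384x512 float32, m along the optical axis (not along the pixel's ray), 0 where there is no reading.
- bot.camera_params(name): a dict with "intrinsics" (3x3 intrinsics, pixels), "rvec" (rotation vector, rad) and "tvec" (3), from world to camera coordinates, as OpenCV has them. Camera axes: x right, y down, z forward; pixel columns grow to the right and rows downward; lengths in m; the calibration is good to about 2 mm. The wrist camera is an equidistant fisheye: a pixel r from the principal point sees the ray r / f radians off the axis. A picture is of the moment at which its call begins: read the wrist's pose just before it. camera_params takes no time and is no camera call; for the wrist camera it gives the pose at the moment of the call.
- bot.sign_off(): hands the job in; it is judged then, once.
Trained networks look in the newest picture that a camera, given by its name, has taken for a name from the list of things; names that differ only in an ending like _2 or _b are one class to them, and where a whole thing is asked for, a point or a joint stands for the part that bears it (a point fixed in the world has none). Each returns a list of dicts, best first, with "confidence" (0 to 1); they miss things now and then, are a little off and sometimes report something else, mostly with a low value. They report only what shows in the picture. A call takes as long as a camera call. They do not tell look-alikes from the thing itself.
- bot.masks_of(camera, target): "region" (384x512 bool, what is visible of it) and "rect" ([left, top, right, bottom] in pixels, round what is visible of it).
The state is a dict: "time_s": time; "qpos": joint angles; "joint_vel": joint speeds; "joint_torque": joint torques, N m; "tcp_pos": TCP position; "orientation": TCP orientation; "ft_force": force on the tool from outside, world axes, zero at the start; "wrist_torque": the same for the moment, N m; "finger_gap": finger opening in m; "grasp_force": force on a finger pad.
Only numpy, scipy, OpenCV 4.12 (cv2) and the standard library are available. Lean on these libraries where they do the work, as an engineer would, in place of code of your own. Each camera call takes 0.05 s, during which the arm holds its last target. There are 200 camera calls.

## Working session

There is one attempt and no reset: what is moved stays moved. The work goes in short steps, Python scripts to look and compute and a tool call to move; the robot and the scene stay as the last step left them, time stands still between calls to the robot, and variables do not carry over. Pictures are saved under pics/ and viewed, at most 10 in all, crops included, and the job is handed in when it is done.

Besides the shell and the picture viewer there is one more tool, called after "Request:" as name(argument=value, ...), one argument or row to a line, values as JSON. send_rows: Moves the arm, as the interface text tells. Its arguments: {"type":"object","properties":{"targets":{"type":"array","items":{"type":"array","items":{"type":"number"}}},"force":{"type":"number"}},"required":["targets"]}

```bash
mkdir -p pics; ls; python3 - <<'E'
from station import bot
import cv2,numpy as np
s=bot.observe();print(s, bot.grasp_offset)
ims=[]
for c in ("scene","side"):
    p,d=bot.camera(c); cv2.imwrite(f"pics/{c}0.png",p); np.save(f"{c}_d.npy",d); 
    print(c,bot.camera_params(c))
    for t in ["file","scraper","tray","long_bay","short_bay","jar","pliers","bench_block","long_bay_bar","short_bay_bar"]:
        print(c,t,[(round(m["confidence"],2),[int(v) for v in m["rect"]],int(m["region"].sum())) for m in bot.masks_of(c,t)])
E
```

```text
pics
{'time_s': 0.0, 'qpos': array([ 9.89949289e-04,  1.36818172e+01, -8.16740814e-01,  7.55844813e+01,
       -6.03804145e-04,  9.00009444e+01]), 'joint_vel': array([-0.05987449,  0.02372742, -0.03873123, -0.01944565, -0.10828936,
       -0.01181433]), 'joint_torque': array([ 1.29771975e-03, -5.38790166e+01,  3.46437156e+01,  1.83730113e-02,
        1.69192181e-04,  6.54446694e-05]), 'tcp_pos': array([5.24585045e-01, 5.83054256e-06, 2.30671123e-01]), 'orientation': array([[-8.10002441e-07,  9.99998950e-01, -1.44930867e-03],
       [ 1.00000000e+00,  7.94693632e-07, -1.05634113e-05],
       [-1.05622485e-05, -1.44930868e-03, -9.99998950e-01]]), 'ft_force': array([0.81174908, 0.06381995, 1.14844518]), 'wrist_torque': array([-0.02899153, -0.06024375,  0.01840613]), 'grasp_force': 0.0, 'finger_gap': 0.08523686767868283} 0.0187
scene {'intrinsics': array([[350.76526881,   0.        , 254.14176642],
       [  0.        , 350.76526881, 191.88660095],
       [  0.        ,   0.        ,   1.        ]]), 'rvec': array([ 1.69129284,  1.98527391, -0.72075597]), 'tvec': array([ 0.13720234, -0.3
[... 1111 characters left out ...]
9)]
side scraper [(0.91, [223, 278, 279, 301], 814), (0.65, [162, 244, 212, 276], 570), (0.59, [167, 304, 212, 354], 815), (0.58, [241, 315, 299, 366], 1006)]
side tray [(0.85, [230, 155, 310, 197], 662), (0.56, [231, 238, 296, 251], 588)]
side long_bay [(0.63, [236, 157, 300, 175], 907)]
side short_bay [(0.83, [238, 173, 304, 194], 1157), (0.5, [232, 157, 299, 178], 953)]
side jar [(0.5, [222, 284, 284, 302], 826), (0.19, [230, 154, 309, 198], 592)]
side pliers [(0.86, [332, 251, 363, 295], 511)]
side bench_block [(0.71, [222, 131, 242, 146], 192)]
side long_bay_bar [(0.88, [234, 155, 297, 177], 934), (0.5, [236, 174, 306, 193], 1098)]
side short_bay_bar [(0.96, [234, 172, 308, 195], 1207)]
```

```bash
python3 - <<'E'
import cv2,numpy as np
a=cv2.imread("pics/scene0.png"); b=cv2.imread("pics/side0.png")
def sc(im,x0,y0,x1,y1,h,w): return cv2.resize(im[y0:y1,x0:x1],(w,h),interpolation=cv2.INTER_CUBIC)
top=sc(a,80,115,450,285,300,653); bot=sc(b,150,120,450,370,300,360)
o=np.zeros((600,800,3),np.uint8); o[:300,:653]=top; o[300:,:360]=bot
cv2.imwrite("pics/v1.png",o)
E
```

```text
(no output)
```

View pics/v1.png

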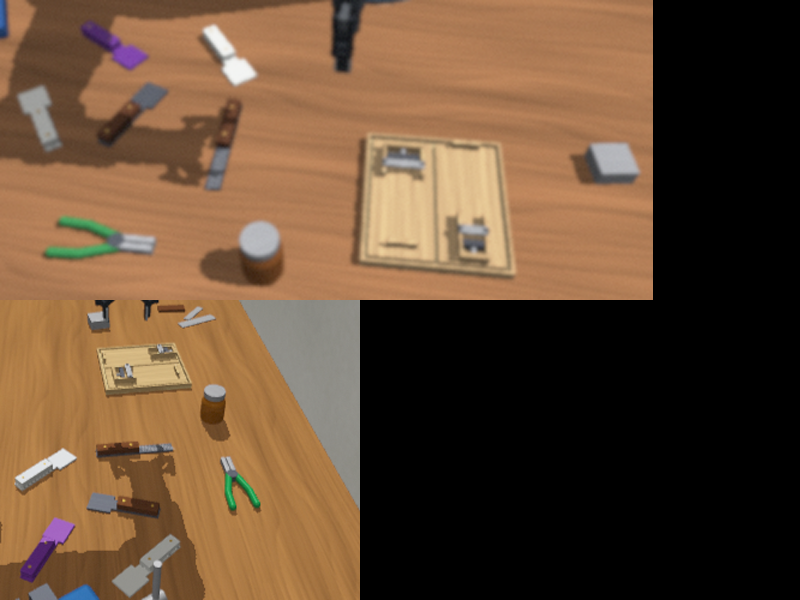

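The scene picture shows four scraper shapes. In full-image pixels they are wood-grip/steel at (156,176), purple at (146,138), white at (212,148) and white/grey at (102,183). The one at (156,176) fits, with its wood grip and dark steel. The file is at (206,197). In the tray, the left bay (307,226) has the wide bar at the top, so it is the short bay. The right bay (348,230) has its narrow bar at the bottom, so it is the long bay.

```bash
cat > h.py <<'E'
from station import bot
import cv2,numpy as np
def cam(c):
    p=bot.camera_params(c); R=cv2.Rodrigues(np.array(p["rvec"],float))[0]; return np.array(p["intrinsics"]),R,np.array(p["tvec"],float).ravel()
def rays(c,uv,P=None):
    K,R,t=P or cam(c); uv=np.atleast_2d(uv).astype(float)
    x=(uv-[K[0,2],K[1,2]])/[K[0,0],K[1,1]]
    if c=="wrist":
        r=np.linalg.norm(x,axis=1,keepdims=True)+1e-12; v=np.c_[x/r*np.sin(r),np.cos(r)]
    else: v=np.c_[x,np.ones(len(x))]
    return -R.T@t, v@R, v
def onplane(c,uv,z,P=None):
    o,d,_=rays(c,uv,P); return o+d*((z-o[2])/d[:,2])[:,None]
def cloud(c,mask,dep,P=None):
    v,u=np.nonzero(mask&(dep>0)); o,d,rv=rays(c,np.c_[u,v],P); return o+d*(dep[v,u]/rv[:,2])[:,None]
def proj(c,X,P=None):
    K,R,t=P or cam(c); X=np.atleast_2d(X)@R.T+t
    if c=="wrist":
        rr=np.linalg.norm(X[:,:2],axis=1); th=np.arctan2(rr,X[:,2]); x=X[:,:2]/(rr[:,None]+1e-12)*th[:,None]
    else: x=X[:,:2]/X[:,2:]
    return x*[K[0,0],K[1,1]]+[K[0,2],K[1,2]]
def topview(c,img,dep,cx,cy,half,z,scale,P=None):
    "orthophoto at plane z; cols = y decreasing, rows = x decreasing"
    n=int(2*half*scale); r=np.arange(n)/scale-half
    Y,X=np.meshgrid(cy-r,cx-r); uv=proj(c,np.c_[X.ravel(),Y.ravel(),np.full(X.size,z)],P).astype(np.float32)
    return cv2.remap(img,uv[:,0].reshape(n,n),uv[:,1].reshape(n,n),cv2.INTER_LINEAR)
E
python3 - <<'E'
from h import *
for c in("scene","side"):
    p,d=bot.camera(c); print(c,"cam",cam(c)[1].T@-cam(c)[2])
    for t in ["file","scraper","long_bay","short_bay","jar","pliers","bench_block"]:
        for m in bot.masks_of(c,t)[:3]:
            X=cloud(c,m["region"],d); q=X[:,:2]; mu=np.median(X,0); rc=cv2.minAreaRect((q*1000).astype(np.float32))
            print(t,round(m["confidence"],2),mu.round(3),"z",np.percentile(X[:,2],[2,50,98]).round(3),"rect",[np.round(k,1) for k in rc])
E
```

```text
scene cam [1.13634943 0.05334948 0.80088515]
file 0.81 [ 0.536 -0.19   0.009] z [0.002 0.009 0.025] rect [array([ 529.7, -192. ]), array([178.6,  28.3]), np.float64(0.8)]
scraper 0.92 [ 0.49  -0.365  0.011] z [0.002 0.011 0.025] rect [array([ 481.8, -368.9]), array([ 53.4, 155.7]), np.float64(67.7)]
scraper 0.58 [ 0.519 -0.515  0.014] z [0.002 0.014 0.025] rect [array([ 513.7, -517.5]), array([160.9,  48.8]), np.float64(41.4)]
scraper 0.55 [ 0.332 -0.23   0.009] z [0.002 0.009 0.025] rect [array([ 321.6, -239. ]), array([147.3,  46.9]), np.float64(42.0)]
long_bay 0.66 [0.596 0.202 0.016] z [0.011 0.016 0.036] rect [array([583.1, 204.4]), array([234.7,  98.8]), np.float64(2.2)]
short_bay 0.73 [0.603 0.104 0.016] z [0.013 0.016 0.037] rect [array([589.4, 103.2]), array([224.3,  95.1]), np.float64(3.3)]
short_bay 0.29 [ 0.735 -0.323  0.016] z [0.002 0.016 0.02 ] rect [array([ 725.1, -320.9]), array([ 74.7, 150.6]), np.float64(8.7)]
jar 0.86 [ 0.751 -0.078  0.078] z [0.01  0.078 0.088] rect [array([739.7, -81.9]), array([57.3, 55. ]), np.float64(56.7)]
pliers 0.64 [ 0.736 -0.324  0.016] 
[... 1494 characters left out ...]
585.2, 200.3]), array([106.9, 214.8]), np.float64(87.8)]
short_bay 0.78 [0.583 0.093 0.014] z [0.009 0.014 0.035] rect [array([591.8, 105.6]), array([222.2, 117.9]), np.float64(2.8)]
jar 0.89 [ 0.731 -0.106  0.055] z [0.001 0.055 0.087] rect [array([765.9, -39.5]), array([179.5,  59.6]), np.float64(58.2)]
pliers 0.81 [ 0.733 -0.335  0.014] z [0.002 0.014 0.019] rect [array([ 742. , -320.4]), array([170.1,  71.5]), np.float64(87.7)]
bench_block 0.69 [0.472 0.397 0.024] z [0.001 0.024 0.033] rect [array([468.2, 443.9]), array([ 57.6, 126.1]), np.float64(13.9)]
bench_block 0.2 [ 0.485 -0.377  0.007] z [-0.002  0.007  0.023] rect [array([ 488.3, -363.6]), array([ 57.3, 152.2]), np.float64(75.5)]
```

Request:
send_rows(
  targets=[
    [0,0,0,-0.048,0,0,1],
    [0,0,0,-0.048,0,0,1],
    [0,0,0,-0.048,0,0,1],
    [0,0,0,-0.046,0,0,1],
    [0,0,-8.5,0,0,0,1],
  ],
)

```text
time_s: 2.4
tcp_pos: [0.5247, -0.1949, 0.2309]
orientation: [[-0.144, 0.99, -0.0], [0.99, 0.144, -0.001], [-0.001, -0.0, -1.0]]
ft_force: [-0.4, 0.5, 0.5]
finger_gap: 0.0853
grasp_force: 0.0
```

Request:
send_rows(
  targets=[
    [0,0,-8.5,0,0,0,1],
    [0,0,-8.5,0,0,0,1],
    [0,0,-8.5,0,0,0,1],
    [0,0,-8.5,0,0,0,1],
    [0,0,-8.5,0,0,0,1],
  ],
)

```text
time_s: 2.9
tcp_pos: [0.5249, -0.1901, 0.2312]
orientation: [[-0.781, 0.625, -0.0], [0.625, 0.781, 0.0], [0.0, -0.0, -1.0]]
ft_force: [-0.1, 0.4, 0.9]
finger_gap: 0.0854
grasp_force: 0.0
```

Request:
send_rows(
  targets=[
    [0,0,-8.5,0,0,0,1],
    [0,0,-8.5,0,0,0,1],
    [0,0,-8.5,0,0,0,1],
    [0,0,-8.5,0,0,0,1],
    [0,0,-5,0,0,0,1],
  ],
)

```text
time_s: 3.4
tcp_pos: [0.525, -0.19, 0.2312]
orientation: [[-1.0, -0.006, -0.0], [-0.006, 1.0, 0.0], [0.0, 0.0, -1.0]]
ft_force: [0.6, 0.6, 0.4]
finger_gap: 0.0857
grasp_force: 0.0
```

```bash
python3 - <<'E'
from h import *
s=bot.observe();print(s["time_s"],s["tcp_pos"],s["orientation"].round(3),s["qpos"].round(1))
P=cam("wrist");p,d=bot.camera("wrist"); np.savez("w1.npz",p=p,d=d); print(P[1].T@-P[2],P[0][0,0],P[1][2])
for t in ["file","scraper"]:
    for m in bot.masks_of("wrist",t)[:3]:
        X=cloud("wrist",m["region"],d,P); rc=cv2.minAreaRect((X[:,:2]*1000).astype(np.float32))
        top=X[X[:,2]>.014]; low=X[X[:,2]<.011]
        print(t,round(m["confidence"],2),[int(v) for v in m["rect"]],"z",np.percentile(X[:,2],[2,50,98]).round(3),[np.round(k,1) for k in rc],"top",[np.round(k,1) for k in cv2.minAreaRect((top[:,:2]*1000).astype(np.float32))])
o=topview("wrist",p,d,.52,-.26,.2,.01,1500,P)
cv2.imwrite("pics/v2.png",o)
E
```

```text
3.4 [ 0.524956   -0.18999513  0.23122799] [[-1.    -0.006 -0.   ]
 [-0.006  1.     0.   ]
 [ 0.     0.    -1.   ]] [-19.9  16.9   3.8  76.9  -0.  -20.2]
[ 0.44351672 -0.19129858  0.37353025] 297.3186396354542 [ 0.31715652  0.00244112 -0.94837007]
file 0.57 [237, 93, 262, 230] z [-0.001  0.02   0.022] [array([ 528.4, -193.9]), array([181.2,  28. ]), np.float64(2.5)] top [array([ 488.5, -195.5]), array([97.8, 24.7]), np.float64(1.9)]
scraper 0.86 [197, 1, 264, 56] z [0.003 0.005 0.021] [array([ 343.4, -223.8]), array([91.4, 44.5]), np.float64(42.4)] top [array([ 330.1, -242.5]), array([34.2, 16.3]), np.float64(87.2)]
scraper 0.7 [94, 76, 149, 193] z [0.    0.006 0.022] [array([ 488. , -374.1]), array([ 49.2, 158.3]), np.float64(66.4)] top [array([ 514.4, -377.8]), array([26.7, 87.3]), np.float64(71.6)]
scraper 0.68 [9, 123, 69, 204] z [0.001 0.01  0.021] [array([ 520.2, -519.8]), array([148.3,  46.9]), np.float64(36.7)] top [array([ 542.5, -498.4]), array([86.9, 26.1]), np.float64(39.7)]
```

View pics/v2.png

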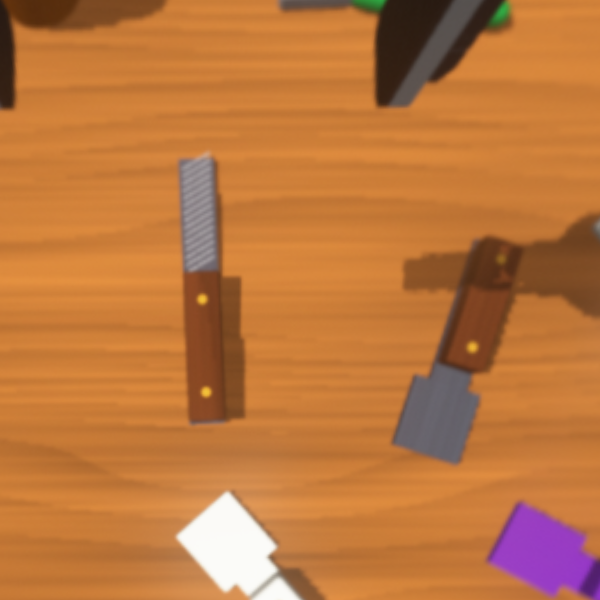

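The ortho view shows the wood-grip scraper at (470,340), grip up with its steel blade at (437,415). The purple (545,545) and white (230,540) ones are the look-alikes. The file is at (203,290) with its nose up (+x). Next I grasp the file.

Request:
send_rows(
  targets=[
    [0,0,-1.8,0.005,-0.004,0.04,1],
    [0,0,0,0,0,0.05,1],
    [0,0,0,0,0,0.05,1],
    [0,0,0,0,0,0.05,1],
    [0,0,0,0,0,0.02,1],
  ],
)

```text
time_s: 4.05
tcp_pos: [0.5172, -0.193, 0.017]
orientation: [[-1.0, -0.028, -0.005], [-0.028, 1.0, 0.002], [0.005, 0.002, -1.0]]
ft_force: [-0.6, 1.0, 0.7]
finger_gap: 0.0853
grasp_force: 0.0
```

Request:
send_rows(
  targets=[
    [0,0,0,0,0,0.012,1],
    [0,0,0,0,0,0.007,0.2],
    [0,0,0,0,0,0,-0.2],
  ],
  force=80,
)

```text
time_s: 4.35
tcp_pos: [0.5203, -0.1941, 0.0024]
orientation: [[-1.0, -0.031, 0.0], [-0.031, 1.0, -0.0], [-0.0, -0.0, -1.0]]
ft_force: [-0.4, -0.3, 0.3]
finger_gap: 0.0592
grasp_force: 0.0
```

Request:
send_rows(
  targets=[
    [0,0,0,0,0,0,-1],
    [0,0,0,0,0,0,-1],
    [0,0,0,0,0,0,-1],
    [0,0,0,0,0,0,-1],
    [0,0,0,0,0,0,-1],
  ],
  force=80,
)

```text
time_s: 4.85
tcp_pos: [0.5209, -0.1944, 0.0038]
orientation: [[-1.0, -0.031, 0.002], [-0.031, 1.0, -0.001], [-0.002, -0.001, -1.0]]
ft_force: [-0.1, -0.4, 5.6]
finger_gap: 0.0223
grasp_force: 79.5
```

Request:
send_rows(
  targets=[
    [0,0,0,0,0,-0.02,-1],
    [0,0,0,0,0,-0.05,-1],
    [0,0,0,0,0,-0.05,-1],
    [0,0,0,0,0.04,-0.05,-1],
    [0,0,0,0,0.05,-0.03,-1],
  ],
)

```text
time_s: 5.35
tcp_pos: [0.5187, -0.1207, 0.1909]
orientation: [[-1.0, -0.028, 0.005], [-0.028, 1.0, -0.001], [-0.005, -0.002, -1.0]]
ft_force: [0.4, 0.5, -1.8]
finger_gap: 0.0223
grasp_force: 78.9
```

Request:
send_rows(
  targets=[
    [0,0,0,0,0.05,0,-1],
    [0,0,0,0,0.05,0,-1],
    [0,0,0,0,0.05,0,-1],
    [0,0,0,0,0.05,0,-1],
    [0,0,0,0,0.05,0,-1],
  ],
)

```text
time_s: 5.85
tcp_pos: [0.5094, 0.1319, 0.188]
orientation: [[-1.0, -0.031, 0.001], [-0.031, 1.0, 0.0], [-0.001, 0.0, -1.0]]
ft_force: [1.2, -0.9, -1.2]
finger_gap: 0.0222
grasp_force: 78.9
```

Request:
send_rows(
  targets=[
    [0,0,0,0,0,0,-1],
    [0,0,0,0,0,0,-1],
  ],
)

```text
time_s: 6.05
tcp_pos: [0.5095, 0.1312, 0.1875]
orientation: [[-0.999, -0.034, 0.0], [-0.034, 0.999, -0.0], [-0.0, -0.0, -1.0]]
ft_force: [-0.0, 0.2, -1.0]
finger_gap: 0.0225
grasp_force: 79.1
```

```bash
python3 - <<'E'
from h import *
s=bot.observe();print(s["time_s"],s["tcp_pos"],s["orientation"].round(4),s["finger_gap"])
P=cam("wrist");p,d=bot.camera("wrist"); np.savez("w2.npz",p=p,d=d,K=P[0],R=P[1],t=P[2])
for t in ["file","long_bay","short_bay","tray"]:
    for m in bot.masks_of("wrist",t)[:2]:
        X=cloud("wrist",m["region"],d,P); rc=cv2.minAreaRect((X[:,:2]*1000).astype(np.float32))
        print(t,round(m["confidence"],2),[int(v) for v in m["rect"]],"z",np.percentile(X[:,2],[2,50,98]).round(3),[np.round(k,1) for k in rc])
o=topview("wrist",p,d,.585,.13,.15,.014,2000,P)
cv2.imwrite("pics/v3.png",o)
E
```

```text
6.05 [0.50948566 0.13120839 0.18750111] [[-9.994e-01 -3.430e-02  5.000e-04]
 [-3.430e-02  9.994e-01 -1.000e-04]
 [-5.000e-04 -1.000e-04 -1.000e+00]] 0.022460476430014358
file 0.84 [222, 92, 284, 337] z [0.187 0.204 0.206] [array([562.3, 132.5]), array([277.8,  63.1]), np.float64(2.6)]
long_bay 0.8 [272, 143, 356, 306] z [0.012 0.014 0.028] [array([580.9, 203.2]), array([212.7, 101.5]), np.float64(6.7)]
long_bay 0.38 [227, 95, 283, 339] z [0.188 0.204 0.206] [array([586. , 132.1]), array([319.3,  62.7]), np.float64(1.5)]
short_bay 0.82 [178, 148, 235, 308] z [0.012 0.014 0.035] [array([591.3,  79.6]), array([216. ,  53.5]), np.float64(2.9)]
tray 0.97 [166, 135, 365, 312] z [0.001 0.014 0.017] [array([586.9, 152.5]), array([236.3, 227.8]), np.float64(3.4)]
tray 0.24 [227, 96, 281, 339] z [0.188 0.204 0.206] [array([502. , 130.3]), array([151.1,  24.4]), np.float64(2.1)]
```

View pics/v3.png

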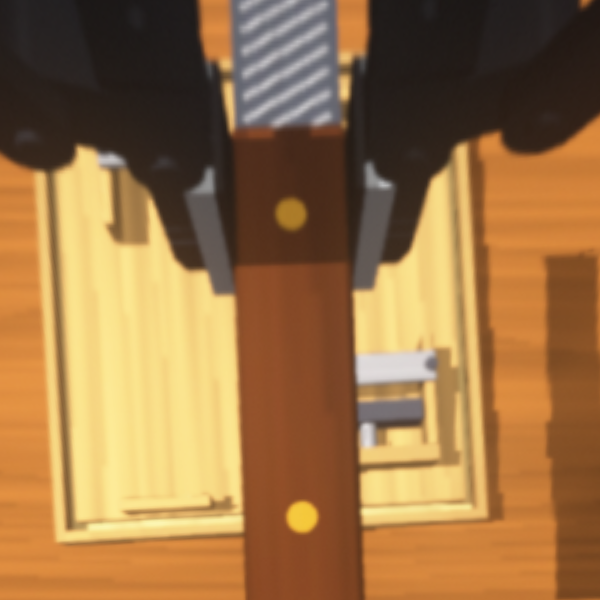

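Request:
send_rows(
  targets=[
    [0,0,0,0.02,-0.05,0,-1],
    [0,0,0,0.02,-0.05,0,-1],
    [0,0,0,0,0,0,-1],
    [0,0,0,0,0,0,-1],
  ],
)

```text
time_s: 6.7
tcp_pos: [0.4755, 0.0341, 0.1874]
orientation: [[-1.0, -0.027, 0.001], [-0.027, 1.0, 0.0], [-0.001, 0.0, -1.0]]
ft_force: [0.9, 1.0, -1.6]
finger_gap: 0.0219
grasp_force: 79.4
```

```bash
cat > ov.py <<'E'
from h import *
def bayframe(tx,ty,yaw,which):
    a=np.radians(yaw); R=np.array([[np.cos(a),-np.sin(a),0],[np.sin(a),np.cos(a),0],[0,0,1]])
    T=np.array([tx,ty,0]);
    if which=="tray": return R,T
    if which=="long": return R,T+R@[0,.05,.006]
    return R@np.diag([-1,-1,1.]),T+R@[0,-.05,.006]
def overlay(name,img,P,cx,cy,half,tx,ty,yaw,sc=2000,z=.014,cam_="wrist"):
    n=int(2*half*sc); o=topview(cam_,img,None,cx,cy,half,z,sc,P)
    def pl(Rt,pts,col):
        W=np.array(pts)@Rt[0].T+Rt[1]
        uv=proj(cam_,W,P); g=onplane(cam_,uv,z,P)
        q=np.c_[(cy+half-g[:,1])*sc,(cx+half-g[:,0])*sc].astype(int); cv2.polylines(o,[q],True,col,1)
    def box(Rt,x0,x1,y0,y1,zz,col): pl(Rt,[[x0,y0,zz],[x1,y0,zz],[x1,y1,zz],[x0,y1,zz]],col)
    box(bayframe(tx,ty,yaw,"tray"),-.1175,.1175,-.1075,.1075,.016,(0,0,255))
    for w,e,b,s,hw in(("long",-.1,.055,.075,.016),("short",-.085,.04,.06,.027)):
        F=bayframe(tx,ty,yaw,w)
        box(F,e-.004,e,-.022,.022,.022,(255,0,0)); box(F,b,b+.014,-hw,hw,.029,(0,255,0)); box(F,s,s+.01,-hw+.003,hw-.003,.022,(255,0,255))
    cv2.imwrite(name,o)
E
python3 - <<'E'
from ov import *
s=bot.observe();print(s["time_s"],s["tcp_pos"])
P=cam("wrist");p,d=bot.camera("wrist"); np.savez("w3.npz",p=p,d=d,K=P[0],R=P[1],t=P[2])
overlay("pics/v4.png",p,P,.585,.15,.15,.5878,.149,2.9)
E
```

```text
6.7 [0.4754889  0.03414788 0.18743597]
```

View pics/v4.png

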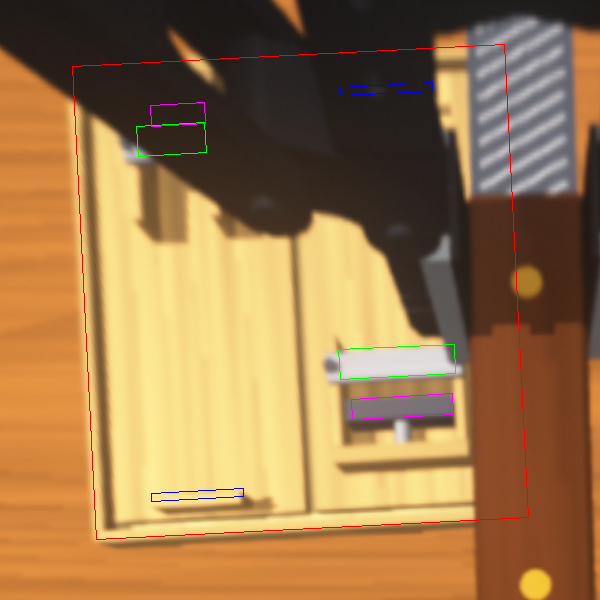

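The overlay fits the tray rim, bars and stops within about 1–2 mm. Next I measure the file in the hand.

```bash
python3 - <<'E'
from ov import *
poses={"w2":(np.array([0.50948566,0.13120839,0.18750111]),None),"w3":(np.array([0.4754889,0.03414788,0.18743597]),None)}
for w,(T,_) in poses.items():
    z=np.load(w+".npz");P=(z["K"],z["R"],z["t"])
    X=cloud("wrist",z["d"]>0,z["d"],P)-T
    a=np.arctan(.031); R=np.array([[np.cos(a),-np.sin(a),0],[np.sin(a),np.cos(a),0],[0,0,1]]); X=X@R  # to yaw-aligned
    b=X[(abs(X[:,1])<.02)&(X[:,2]>-.02)]
    print(w)
    for x0 in np.arange(-.11,.12,.01):
        s=b[(b[:,0]>x0)&(b[:,0]<x0+.01)&(abs(b[:,1])<.008)]
        if len(s): print(round(x0+.005,3),"zmed",np.median(s[:,2]).round(4), len(s))
    s=b[(abs(b[:,1])<.008)]
    wood=s[s[:,2]>.012]; bl=s[(s[:,2]<.006)&(s[:,2]>-.006)]
    print("wood x",wood[:,0].min(),wood[:,0].max(),"blade",bl[:,0].min(),bl[:,0].max())
    for x0,x1 in((-.09,-.07),(-.06,-.04),(.03,.045)):
        q=b[(b[:,0]>x0)&(b[:,0]<x1)]; print("edge y",x0,np.percentile(q[:,1],[1,99]).round(4))
E
```

```text
w2
-0.085 zmed 0.0019 250
-0.075 zmed 0.0169 920
-0.065 zmed 0.017 875
-0.055 zmed 0.0169 855
-0.045 zmed 0.0169 781
-0.035 zmed 0.0169 740
-0.025 zmed 0.0169 687
-0.015 zmed 0.0832 2954
-0.005 zmed 0.0175 904
0.005 zmed 0.0168 503
0.015 zmed 0.0167 273
0.025 zmed 0.0008 53
0.035 zmed 0.0008 331
0.045 zmed 0.0008 293
0.055 zmed 0.0008 270
0.065 zmed 0.0007 174
wood x -0.0812111544201433 0.017012786778192 blade -0.083058769984624 0.06797762822887708
edge y -0.09 [-0.0126  0.0105]
edge y -0.06 [-0.0127  0.0109]
edge y 0.03 [-0.0122  0.0114]
w3
-0.085 zmed 0.0019 250
-0.075 zmed 0.0169 909
-0.065 zmed 0.017 874
-0.055 zmed 0.017 847
-0.045 zmed 0.0169 788
-0.035 zmed 0.0169 732
-0.025 zmed 0.0169 683
-0.015 zmed 0.0833 2961
-0.005 zmed 0.0174 904
0.005 zmed 0.0169 496
0.015 zmed 0.0167 279
0.025 zmed 0.0009 53
0.035 zmed 0.0009 332
0.045 zmed 0.0008 302
0.055 zmed 0.0009 268
0.065 zmed 0.0008 168
wood x -0.08120018312998355 0.016588999471395707 blade -0.08304723038361417 0.06798781921926693
edge y -0.09 [-0.0121  0.0111]
edge y -0.06 [-0.0124  0.0112]
edge y 0.03 [-0.0125  0.0111]
```

```bash
cat > plan.py <<'E'
from ov import *
from scipy.spatial.transform import Rotation as Rn, Slerp
TR=(.5875,.1493,2.9)
def tcp(bay,nx,nz,th,L,off,flip=False,dy=0,dyaw=0):
    "nose underside at bay (nx,nz), tilt th deg nose down; L nose dist from origin; off = TCP in tool-object frame"
    R,T=bayframe(*TR,bay); O=R@Rn.from_euler('z',dyaw,degrees=True).as_matrix()@Rn.from_euler('y',th,degrees=True).as_matrix()
    p=T+R@np.array([nx,dy,nz])+O@(np.array(off)-[L,0,0])
    G=np.diag([-1,1,-1.]) if not flip else np.diag([1,-1,-1.])
    return p,O@G
def rows(p0,R0,wps):
    "wps: list of (p,R,n)"
    for p,R,n in wps:
        rv=Rn.from_matrix(R0.T@R).as_rotvec()
        for k in range(n):
            Rk=R0@Rn.from_rotvec(rv*k/n).as_matrix(); v=Rk.T@(np.array(p)-p0)/n
            print((np.degrees(rv)/n).round(2).tolist(),v.round(4).tolist())
        print("-> ",np.round(p,4)); p0,R0=np.array(p),R
def now():
    s=bot.observe(); print(s["time_s"],s["tcp_pos"].round(4),"F",s["ft_force"].round(1),"q",s["qpos"].round(1)); return s["tcp_pos"],s["orientation"]
FO=[-.0069,.0007,.0041]
E
python3 - <<'E'
from plan import *
p,R=now()
a=tcp("long",.040,.085,0,.09,FO); b=tcp("long",.040,.085,12,.09,FO); c=tcp("long",.040,.012,12,.09,FO)
rows(p,R,[(*a,4),(*b,2),(*c,2)])
E
```

```text
6.75 [0.4759 0.0351 0.1874] F [ 0.5  1.3 -1.3] q [  4.2  10.1 -12.   67.9   0.    2.6]
[0.01, 0.01, -0.31] [-0.0142, 0.0401, 0.0231]
[0.01, 0.01, -0.31] [-0.0144, 0.04, 0.0231]
[0.01, 0.01, -0.31] [-0.0146, 0.0399, 0.0231]
[0.01, 0.01, -0.31] [-0.0149, 0.0399, 0.0231]
->  [0.5281 0.1971 0.0951]
[0.0, 6.0, 0.0] [-0.0015, 0.0, -0.01]
[0.0, 6.0, 0.0] [-0.0004, 0.0, -0.0101]
->  [0.5311 0.1972 0.1152]
[0.0, 0.0, 0.0] [-0.0076, 0.0, 0.0357]
[0.0, 0.0, 0.0] [-0.0076, 0.0, 0.0357]
->  [0.5311 0.1972 0.0422]
```

Request:
send_rows(
  targets=[
    [0,0,-0.3,-0.0145,0.04,0.0231,-1],
    [0,0,-0.3,-0.0145,0.04,0.0231,-1],
    [0,0,-0.3,-0.0145,0.04,0.0231,-1],
    [0,0,-0.3,-0.0145,0.04,0.0231,-1],
    [0,6,0,-0.0015,0,-0.01,-1],
  ],
)

```text
time_s: 7.25
tcp_pos: [0.5263, 0.2032, 0.1005]
orientation: [[-0.992, -0.059, -0.109], [-0.058, 0.998, -0.006], [0.109, 0.0, -0.994]]
ft_force: [-0.4, -1.7, -0.8]
finger_gap: 0.0221
grasp_force: 79.5
```

Request:
send_rows(
  targets=[
    [0,6,0,-0.0005,0,-0.01,-1],
    [0,0,0,0,0,0,-1],
    [0,0,0,0,0,0,-1],
  ],
)

```text
time_s: 7.55
tcp_pos: [0.531, 0.199, 0.1132]
orientation: [[-0.977, -0.053, -0.206], [-0.052, 0.999, -0.011], [0.207, -0.0, -0.978]]
ft_force: [0.3, 0.1, -2.4]
finger_gap: 0.0223
grasp_force: 79.5
```

```bash
python3 - <<'E'
from plan import *
p,R=now()
c=tcp("long",.040,.020,12,.09,FO); d=tcp("long",.040,.0105,12,.09,FO); e=tcp("long",.073,.0095,12,.09,FO)
rows(p,R,[(*c,2),(*d,1),(*e,3)])
E
```

```text
7.55 [0.531  0.199  0.1132] F [ 0.3  0.1 -2.4] q [18.8 29.9  5.3 76.9  3.2 15.5]
[-0.02, 0.03, 0.06] [-0.0065, -0.0009, 0.0308]
[-0.02, 0.03, 0.06] [-0.0065, -0.0009, 0.0308]
->  [0.5311 0.1972 0.0502]
[0.0, 0.0, 0.0] [-0.002, 0.0, 0.0093]
->  [0.5311 0.1972 0.0407]
[0.0, 0.0, 0.0] [-0.0108, 0.0, -0.002]
[0.0, 0.0, 0.0] [-0.0108, 0.0, -0.002]
[0.0, 0.0, 0.0] [-0.0108, 0.0, -0.002]
->  [0.564  0.1989 0.0397]
```

Request:
send_rows(
  targets=[
    [0,0,0,-0.0062,-0.001,0.03,-1],
    [0,0,0,-0.0062,-0.0008,0.028,-1],
    [0,0,0,0,0,0,-1],
    [0,0,0,0,0,0,-1],
  ],
)

```text
time_s: 7.95
tcp_pos: [0.5297, 0.1964, 0.056]
orientation: [[-0.977, -0.052, -0.207], [-0.051, 0.999, -0.011], [0.207, -0.0, -0.978]]
ft_force: [0.2, 1.2, -1.3]
finger_gap: 0.0224
grasp_force: 79.5
```

```bash
python3 - <<'E'
from plan import *
p,R=now()
P=cam("wrist");im,d=bot.camera("wrist")
overlay("pics/v5.png",im,P,.63,.2,.1,*TR,sc=3000,z=.03)
d_=tcp("long",.040,.0105,12,.09,FO); e=tcp("long",.072,.0095,12,.09,FO)
rows(p,R,[(*d_,1),(*e,3)])
E
```

```text
7.95 [0.5297 0.1964 0.056 ] F [ 0.2  1.2 -1.3] q [18.6 32.1  0.2 69.7  3.2 15.3]
[-0.03, 0.03, 0.1] [-0.0046, 0.0007, 0.0147]
->  [0.5311 0.1972 0.0407]
[0.0, 0.0, 0.0] [-0.0105, 0.0, -0.0019]
[0.0, 0.0, 0.0] [-0.0105, 0.0, -0.0019]
[0.0, 0.0, 0.0] [-0.0105, 0.0, -0.0019]
->  [0.563  0.1988 0.0397]
```

View pics/v5.png

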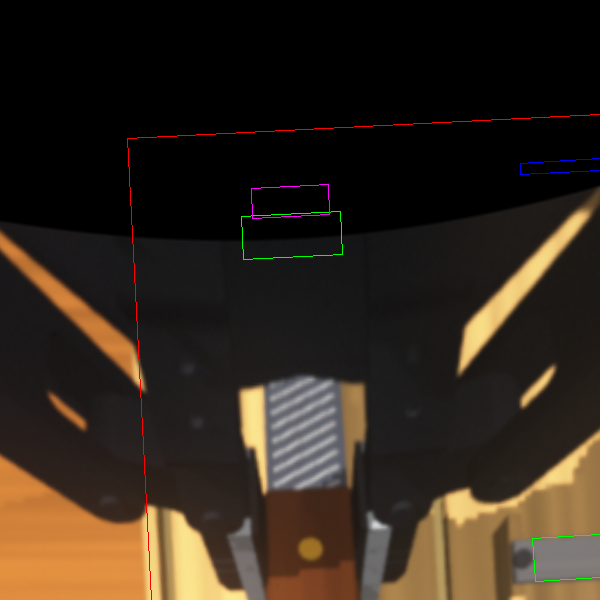

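The gripper body hides the nose in this view, and the blade is aligned with the bay axis. I go on, watching the force.

Request:
send_rows(
  targets=[
    [0,0,0,-0.0045,0.0007,0.0145,-1],
    [0,0,0,0,0,0,-1],
    [0,0,0,-0.0105,0,-0.002,-1],
    [0,0,0,-0.0105,0,-0.002,-1],
    [0,0,0,0,0,0,-1],
  ],
)

```text
time_s: 8.5
tcp_pos: [0.5554, 0.1987, 0.0407]
orientation: [[-0.977, -0.052, -0.205], [-0.051, 0.999, -0.01], [0.205, 0.001, -0.979]]
ft_force: [0.7, 0.1, -0.9]
finger_gap: 0.0223
grasp_force: 79.5
```

```bash
python3 - <<'E'
from plan import *
p,R=now()
e=tcp("long",.072,.0095,12,.09,FO)
rows(p,R,[(*e,1)])
im,d=bot.camera("scene")
cv2.imwrite("pics/v6.png",cv2.resize(im[170:290,270:390],(600,600),interpolation=cv2.INTER_CUBIC))
E
```

```text
8.5 [0.5554 0.1987 0.0407] F [ 0.7  0.1 -0.9] q [18.1 34.9  3.2 69.7  3.1 14.8]
[0.02, 0.17, 0.08] [-0.0076, -0.0003, -0.0005]
->  [0.563  0.1988 0.0397]
```

View pics/v6.png

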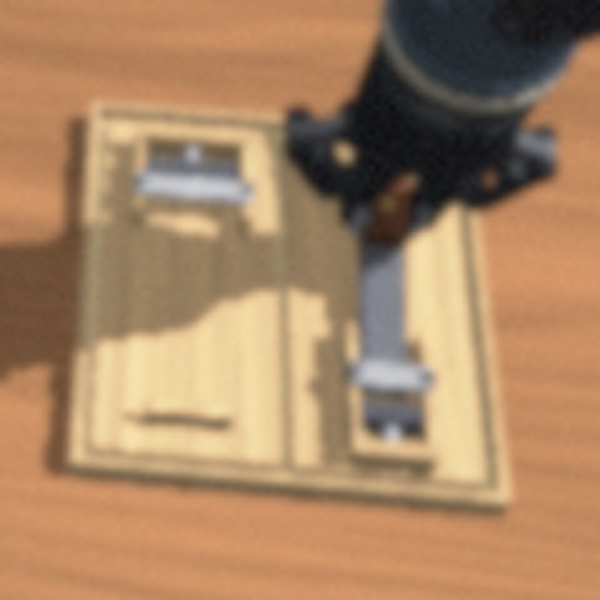

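The scene crop shows the nose under the bar at (393,375), about 1 mm towards -y of the centre line. Next I push the stop back.

```bash
python3 - <<'E'
from plan import *
p,R=now()
e=tcp("long",.083,.009,12,.09,FO,dy=.001)
rows(p,R,[(*e,3)])
E
```

```text
8.55 [0.5544 0.1985 0.0404] F [ 0.3  0.8 -0.9] q [18.1 34.9  3.1 69.7  3.1 14.8]
[0.0, 0.03, 0.03] [-0.0065, 0.0003, -0.0009]
[0.0, 0.03, 0.03] [-0.0065, 0.0003, -0.0009]
[0.0, 0.03, 0.03] [-0.0065, 0.0003, -0.0009]
->  [0.574  0.2004 0.0392]
```

Request:
send_rows(
  targets=[
    [0,0,0,-0.0065,0.0003,-0.0009,-1],
    [0,0,0,-0.0065,0.0003,-0.0009,-1],
    [0,0,0,-0.003,0.0003,-0.0005,-1],
    [0,0,0,0,0,0,-1],
  ],
)

```text
time_s: 8.95
tcp_pos: [0.5684, 0.1999, 0.0385]
orientation: [[-0.976, -0.052, -0.21], [-0.051, 0.999, -0.011], [0.21, -0.0, -0.978]]
ft_force: [-4.7, -0.5, 1.7]
finger_gap: 0.0223
grasp_force: 79.7
```

Request:
send_rows(
  targets=[
    [0,0,0,-0.0015,0,-0.0002,-1],
    [0,0,0,-0.0015,0,-0.0002,-1],
    [0,0,0,0,0,0,-1],
  ],
)

```text
time_s: 9.25
tcp_pos: [0.5708, 0.2001, 0.0384]
orientation: [[-0.976, -0.052, -0.211], [-0.051, 0.999, -0.011], [0.211, -0.0, -0.978]]
ft_force: [-6.8, -1.5, 3.1]
finger_gap: 0.0221
grasp_force: 79.7
```

```bash
python3 - <<'E'
from plan import *
p,R=now()
e=tcp("long",.083,.009,12,.09,FO,dy=.001)
rows(p,R,[(*e,1)])
E
```

```text
9.25 [0.5708 0.2001 0.0384] F [-6.8 -1.5  3.1] q [17.8 36.7  6.1 71.2  3.1 14.4]
[-0.04, -0.17, 0.1] [-0.0029, 0.0001, -0.0015]
->  [0.574  0.2004 0.0392]
```

Request:
send_rows(
  targets=[
    [0,0,0,-0.0015,0,-0.0008,-1],
    [0,0,0,-0.0015,0,-0.0007,-1],
    [0,0,0,0,0,0,-1],
    [0,0,0,0,0,0,-1],
  ],
)

```text
time_s: 9.65
tcp_pos: [0.5732, 0.2002, 0.0389]
orientation: [[-0.976, -0.053, -0.212], [-0.051, 0.999, -0.012], [0.212, -0.0, -0.977]]
ft_force: [-8.2, -0.5, 2.5]
finger_gap: 0.0223
grasp_force: 79.6
```

```bash
python3 - <<'E'
from plan import *
p,R=now()
for nx in(.082,.083):
  f=tcp("long",nx,.0082,0,.09,FO,dy=.001)
  rows(p,R,[(*f,6)])
# estimated nose in bay
Rb,T=bayframe(*TR,"long"); G=np.diag([-1,1,-1.])
print((Rb.T@(p-T+R@G@(np.array([.09,0,0])-FO))).round(4))
E
```

```text
9.65 [0.5732 0.2002 0.0389] F [-8.2 -0.5  2.5] q [17.7 36.9  6.6 71.6  3.1 14.4]
[-0.01, -2.04, 0.02] [-0.0002, 0.0, 0.0035]
[-0.01, -2.04, 0.02] [-0.0001, 0.0, 0.0035]
[-0.01, -2.04, 0.02] [0.0, 0.0, 0.0035]
[-0.01, -2.04, 0.02] [0.0002, 0.0, 0.0035]
[-0.01, -2.04, 0.02] [0.0003, 0.0, 0.0035]
[-0.01, -2.04, 0.02] [0.0004, 0.0, 0.0035]
->  [0.57   0.2002 0.0183]
[-0.01, -2.04, 0.02] [-0.0004, 0.0, 0.0034]
[-0.01, -2.04, 0.02] [-0.0002, 0.0, 0.0034]
[-0.01, -2.04, 0.02] [-0.0001, 0.0, 0.0035]
[-0.01, -2.04, 0.02] [-0.0, 0.0, 0.0035]
[-0.01, -2.04, 0.02] [0.0001, 0.0, 0.0035]
[-0.01, -2.04, 0.02] [0.0002, 0.0, 0.0034]
->  [0.571  0.2002 0.0183]
[0.0821 0.001  0.0083]
```

Request:
send_rows(
  targets=[
    [0,-2,0,-0.0003,0,0.0034,-1],
    [0,-2,0,-0.0002,0,0.0034,-1],
    [0,-2,0,-0.0001,0,0.0034,-1],
    [0,-2,0,0,0,0.0034,-1],
    [0,0,0,0,0,0,-1],
  ],
)

```text
time_s: 10.15
tcp_pos: [0.5706, 0.1999, 0.0252]
orientation: [[-0.996, -0.053, -0.074], [-0.053, 0.999, -0.004], [0.074, -0.001, -0.997]]
ft_force: [-8.1, -1.0, 1.2]
finger_gap: 0.0219
grasp_force: 79.8
```

```bash
cat >> plan.py <<'E'
def est(bay,L,off,G=np.diag([-1,1,-1.])):
    p,R=now(); Rb,T=bayframe(*TR,bay)
    for n,x in(("nose",L),("tail",-L)): print(n,(Rb.T@(p-T+R@G@(np.array([x,0,0])-off))).round(4))
    return p,R
E
python3 - <<'E'
from plan import *
p,R=est("long",.09,FO)
f=tcp("long",.0825,.008,0,.09,FO,dy=.001); rows(p,R,[(*f,2)])
E
```

```text
10.15 [0.5706 0.1999 0.0252] F [-8.1 -1.   1.2] q [18.7 31.7 -4.2 58.1  1.1 15.7]
nose [0.082  0.0009 0.008 ]
tail [-0.0975  0.0005  0.0212]
[-0.02, -2.11, 0.07] [-0.0002, 0.0001, 0.0035]
[-0.02, -2.11, 0.07] [-0.0001, 0.0001, 0.0036]
->  [0.5705 0.2002 0.0181]
```

Request:
send_rows(
  targets=[
    [0,-2,0,-0.0005,0,0.0034,-1],
    [0,-2,0,-0.0002,0,0.0034,-1],
    [0,0,0,0,0,0.0005,-1],
    [0,0,0,0,0,0,-1],
  ],
)

```text
time_s: 10.55
tcp_pos: [0.5714, 0.2, 0.0179]
orientation: [[-0.999, -0.053, -0.005], [-0.053, 0.999, -0.001], [0.005, -0.001, -1.0]]
ft_force: [-10.5, -0.6, 3.1]
finger_gap: 0.0218
grasp_force: 79.9
```

```bash
python3 - <<'E'
from plan import *
p,R=est("long",.09,FO)
E
```

```text
10.55 [0.5714 0.2    0.0179] F [-10.5  -0.6   3.1] q [19.3 29.7 -9.2 51.4  0.  16.2]
nose [0.0833 0.001  0.0073]
tail [-0.0967  0.0005  0.0082]
```

Request:
send_rows(
  targets=[
    [0,0,0,0,0,0,-0.2],
    [0,0,0,0,0,0,0.1],
    [0,0,0,0,0,0,0.3],
    [0,0,0,0,0,0,0.3],
    [0,0,0,0,0,-0.02,0.3],
  ],
)

```text
time_s: 11.05
tcp_pos: [0.5729, 0.1999, 0.0364]
orientation: [[-0.999, -0.052, -0.004], [-0.052, 0.999, -0.001], [0.004, -0.001, -1.0]]
ft_force: [-0.4, -0.3, -0.2]
finger_gap: 0.0552
grasp_force: 0.0
```

Request:
send_rows(
  targets=[
    [0,0,0,0,0,-0.04,0.5],
    [0,0,0,0,0,-0.05,1],
    [0,0,0,0.02,-0.03,-0.05,1],
    [0,0,0,0.02,-0.05,-0.02,1],
    [0,0,0,0,-0.05,0,1],
  ],
)

```text
time_s: 11.55
tcp_pos: [0.5469, 0.081, 0.1899]
orientation: [[-0.998, -0.055, 0.005], [-0.055, 0.998, 0.001], [-0.005, 0.001, -1.0]]
ft_force: [0.6, 0.0, -0.2]
finger_gap: 0.0853
grasp_force: 0.0
```

```bash
python3 - <<'E'
from plan import *
now()
P=cam("wrist");im,d=bot.camera("wrist"); o=topview("wrist",im,None,.585,.15,.15,.014,2000,P)
for m in bot.masks_of("wrist","file")[:1]:
    X=cloud("wrist",m["region"],d,P); Rb,T=bayframe(*TR,"long"); B=(X-T)@Rb; w=B[B[:,2]>.023]
    print("wood bay x",np.percentile(w[:,0],[1,99]).round(4),"y",np.percentile(w[:,1],[1,99]).round(4),"ztop",np.median(w[:,2]))
    lo=w[w[:,0]<-.07]; hi=w[w[:,0]>-.03]; print(np.median(lo[:,2]),np.median(hi[:,2]),np.median(lo[:,1]),np.median(hi[:,1]))
s,_=bot.camera("scene"); s=cv2.resize(s[185:275,285:375],(200,200))
o=cv2.copyMakeBorder(o,0,0,0,200,0); o[:200,600:]=s; cv2.imwrite("pics/v7.png",o)
E
```

```text
11.55 [0.5469 0.081  0.1899] F [ 0.6  0.  -0.2] q [ 8.4 17.1 -2.1 70.5  0.   5.3]
wood bay x [-0.0977 -0.0024] y [-0.0121  0.0117] ztop 0.02859448743238647
0.02856911246572786 0.028661625428288103 -0.0016944079207408447 -0.0008852371696311083
```

View pics/v7.png

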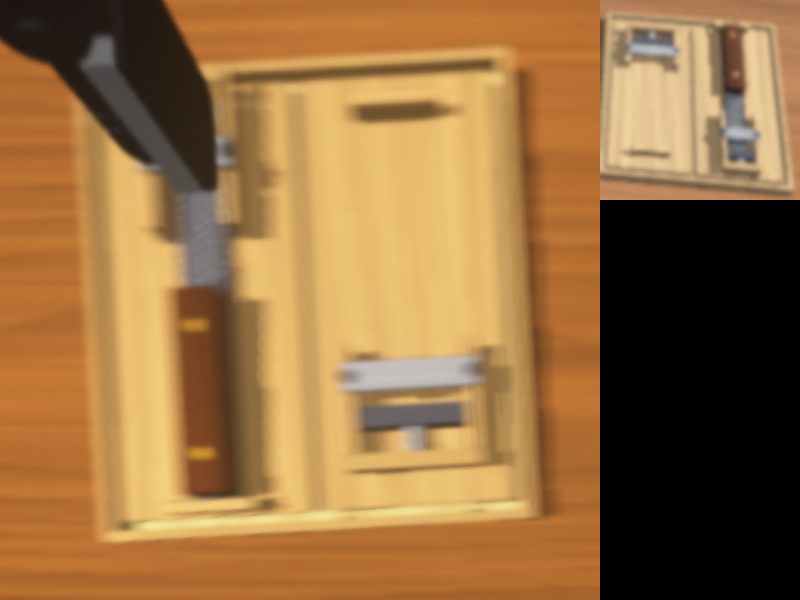

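The file is seated: the wood tail reads -97.7 mm against -98 nominal, and it lies flat behind the end wall at (205,500). Now the scraper.

Request:
send_rows(
  targets=[
    [0,0,0,0.0095,-0.0495,0,1],
    [0,0,0,0.0095,-0.0495,0,1],
    [0,0,0,0.0095,-0.0495,0,1],
    [0,0,0,0.0095,-0.0495,0,1],
    [0,0,0,0.0095,-0.0495,0,1],
  ],
)

```text
time_s: 12.2
tcp_pos: [0.5127, -0.1677, 0.1862]
orientation: [[-0.999, -0.054, 0.0], [-0.054, 0.999, 0.0], [-0.0, 0.0, -1.0]]
ft_force: [0.8, -0.1, -0.4]
finger_gap: 0.0856
grasp_force: 0.0
```

Request:
send_rows(
  targets=[
    [0,0,0,0.0095,-0.0495,0,1],
    [0,0,0,0.0095,-0.0495,0,1],
    [0,0,0,0.0095,-0.0495,0,1],
    [0,0,0,0.0095,-0.0495,0,1],
    [0,0,7.2,0,0,0,1],
  ],
)

```text
time_s: 12.7
tcp_pos: [0.4849, -0.3697, 0.1853]
orientation: [[-0.997, 0.077, -0.0], [0.077, 0.997, -0.001], [0.0, -0.001, -1.0]]
ft_force: [0.1, 0.1, -0.5]
finger_gap: 0.0851
grasp_force: 0.0
```

Request:
send_rows(
  targets=[
    [0,0,7.2,0,0,0,1],
    [0,0,7.2,0,0,0,1],
    [0,0,0,0,0,0,1],
  ],
)

```text
time_s: 13.0
tcp_pos: [0.4859, -0.3644, 0.1858]
orientation: [[-0.947, 0.32, -0.0], [0.32, 0.947, 0.001], [0.001, 0.0, -1.0]]
ft_force: [-0.0, 0.0, 0.8]
finger_gap: 0.0852
grasp_force: 0.0
```

```bash
python3 - <<'E'
from plan import *
p,R=now(); print(R.round(3))
P=cam("wrist");im,d=bot.camera("wrist"); cv2.imwrite("pics/v8.png",topview("wrist",im,None,.48,-.36,.12,.01,2500,P))
for m in bot.masks_of("wrist","scraper")[:3]:
    X=cloud("wrist",m["region"],d,P); X=X[np.linalg.norm(X[:,:2]-[.486,-.3685],axis=1)<.1]
    if len(X)<50: continue
    top=X[(X[:,2]>.015)&(X[:,2]<.03)]; print(m["confidence"],len(top),[np.round(k,1) for k in cv2.minAreaRect((top[:,:2]*1000).astype(np.float32))],[np.round(k,1) for k in cv2.minAreaRect((X[:,:2]*1000).astype(np.float32))])
E
```

```text
13.0 [ 0.4859 -0.3644  0.1858] F [-0.   0.   0.8] q [-36.9  22.8   5.8  73.1   0.  -18.2]
[[-0.947  0.32  -0.   ]
 [ 0.32   0.947  0.001]
 [ 0.001  0.    -1.   ]]
0.97 1729 [array([ 514.4, -378.1]), array([26.1, 86.7]), np.float64(71.5)] [array([ 485.5, -368.3]), array([ 46.2, 147.7]), np.float64(71.9)]
```

View pics/v8.png

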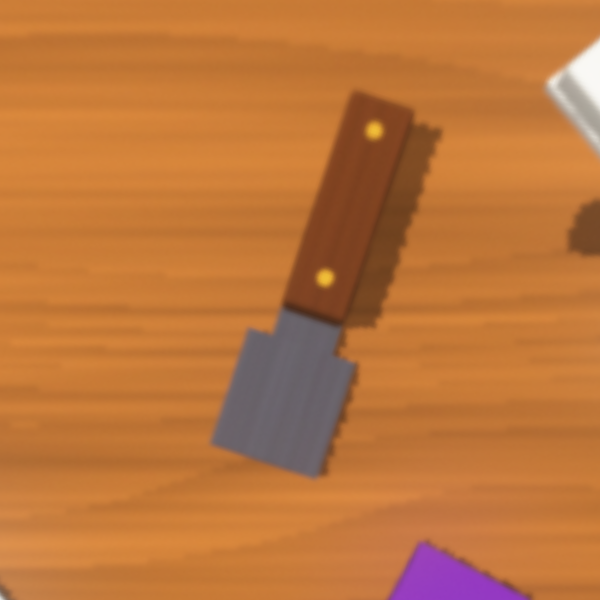

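The wood-grip steel scraper is alone under the gripper, grip at (350,205) and blade at (285,395). The purple look-alike is clear at (460,575). Grasping now.

Request:
send_rows(
  targets=[
    [0,0,0,-0.003,-0.004,0.04,1],
    [0,0,0,0,0,0.05,1],
    [0,0,0,0,0,0.05,1],
    [0,0,0,0,0,0.03,1],
    [0,0,0,0,0,0.009,0.5],
  ],
)

```text
time_s: 13.6
tcp_pos: [0.4852, -0.3676, 0.0037]
orientation: [[-0.949, 0.316, -0.005], [0.316, 0.949, 0.004], [0.006, 0.002, -1.0]]
ft_force: [-0.3, 0.1, 0.4]
finger_gap: 0.0732
grasp_force: 0.0
```

Request:
send_rows(
  targets=[
    [0,0,0,0,0,0.004,0.2],
    [0,0,0,0,0,0,-0.2],
    [0,0,0,0,0,0,-1],
    [0,0,0,0,0,0,-1],
    [0,0,0,0,0,0,-1],
  ],
  force=80,
)

```text
time_s: 14.1
tcp_pos: [0.4881, -0.3704, 0.0055]
orientation: [[-0.948, 0.319, 0.003], [0.319, 0.948, -0.002], [-0.003, -0.001, -1.0]]
ft_force: [-0.6, 1.0, 6.8]
finger_gap: 0.0243
grasp_force: 79.6
```

Request:
send_rows(
  targets=[
    [0,0,0,0,0,0,-1],
    [0,0,0,0,0,0,-1],
    [0,0,0,0,0,-0.02,-1],
    [0,0,0,0,0,-0.05,-1],
    [0,0,0,0,0,-0.05,-1],
  ],
)

```text
time_s: 14.6
tcp_pos: [0.4863, -0.3692, 0.125]
orientation: [[-0.948, 0.319, -0.001], [0.319, 0.948, 0.001], [0.001, 0.0, -1.0]]
ft_force: [1.3, -1.1, -1.2]
finger_gap: 0.0239
grasp_force: 78.9
```

Request:
send_rows(
  targets=[
    [0,0,0,0,0,-0.05,-1],
    [0,0,0,0,0,-0.01,-1],
    [0,0,0,0,0,0,-1],
  ],
)

```text
time_s: 14.9
tcp_pos: [0.4879, -0.3704, 0.1863]
orientation: [[-0.948, 0.319, 0.004], [0.319, 0.948, -0.003], [-0.005, -0.002, -1.0]]
ft_force: [0.1, -0.3, -2.9]
finger_gap: 0.024
grasp_force: 79.0
```

```bash
python3 - <<'E'
from plan import *
p,R=now(); P=cam("wrist");im,d=bot.camera("wrist")
B=(cloud("wrist",d>0,d,P)-p)@R@np.diag([1,-1,-1.])
b=B[(abs(B[:,1])<.03)&(abs(B[:,2])<.03)]; s=b[abs(b[:,1])<.008]
w=s[(s[:,2]>.012)]; print("wood x",w[:,0].min(),w[:,0].max(),"ztop",np.median(w[w[:,0]<-.03][:,2]),np.median(w[abs(w[:,0]+.03)<.01][:,2]))
for x0,x1 in((-.07,-.055),(-.05,-.04),(.035,.06)):
    q=b[(b[:,0]>x0)&(b[:,0]<x1)]; print(x0,len(q),np.percentile(q[:,1],[1,99]).round(4) if len(q) else "")
bl=s[s[:,2]<.006]; print("blade",bl[:,0].min(),bl[:,0].max())
# goal
off=[-.001,0,.004]
a=tcp("short",.025,.085,0,.075,off,True); print(a[0],a[1].round(3))
E
```

```text
14.9 [ 0.4879 -0.3704  0.1863] F [ 0.1 -0.3 -2.9] q [-37.2  23.    6.2  72.9  -0.  -18.6]
wood x -0.05334819909679336 0.016277604033337997 ztop 0.01489524133782211 0.014963267610874907
-0.07 0 
-0.05 500 [-0.0117  0.0133]
0.035 4487 [-0.0219  0.0231]
blade 0.014449146338413606 0.07653862854317062
[0.64096433 0.10194427 0.095     ] [[-0.999 -0.051  0.   ]
 [-0.051  0.999  0.   ]
 [ 0.     0.    -1.   ]]
```

Request:
send_rows(
  targets=[
    [0,0,0,0.0005,0.0495,0,-1],
    [0,0,0,0.0005,0.0495,0,-1],
    [0,0,0,0.0005,0.0495,0,-1],
    [0,0,0,0.0005,0.0495,0,-1],
    [0,0,0,0.0005,0.0495,0,-1],
  ],
)

```text
time_s: 15.45
tcp_pos: [0.5625, -0.1321, 0.1808]
orientation: [[-0.948, 0.319, -0.004], [0.319, 0.948, 0.001], [0.004, -0.0, -1.0]]
ft_force: [1.5, -1.2, -1.9]
finger_gap: 0.0241
grasp_force: 79.2
```

Request:
send_rows(
  targets=[
    [0,0,0,0.0005,0.0495,0,-1],
    [0,0,0,0.0005,0.0495,0,-1],
    [0,0,0,0.0005,0.0495,0,-1],
    [0,0,0,0.0005,0.0495,0,-1],
    [0,0,0,0.0005,0.0495,0,-1],
  ],
)

```text
time_s: 15.95
tcp_pos: [0.6391, 0.1031, 0.1806]
orientation: [[-0.948, 0.319, -0.004], [0.319, 0.948, -0.001], [0.004, -0.002, -1.0]]
ft_force: [1.1, -0.3, -0.7]
finger_gap: 0.024
grasp_force: 79.2
```

Request:
send_rows(
  targets=[
    [0,0,-7.2,0,0,0,-1],
    [0,0,-7.2,0,0,0,-1],
    [0,0,-7.1,0,0,0,-1],
    [0,0,0,0,0,0,-1],
    [0,0,0,0,0,0,-1],
  ],
)

```text
time_s: 16.45
tcp_pos: [0.6392, 0.101, 0.1815]
orientation: [[-0.999, -0.047, -0.003], [-0.047, 0.999, -0.0], [0.003, -0.0, -1.0]]
ft_force: [-0.1, 0.0, -1.5]
finger_gap: 0.0244
grasp_force: 79.4
```

```bash
echo 'SO=[-.0019,-.0007,.0061]' >> plan.py; python3 - <<'E'
from plan import *
p,R=now()
a=tcp("short",.025,.085,0,.075,SO,True); b=tcp("short",.025,.085,12,.075,SO,True)
rows(p,R,[(*a,2),(*b,2)])
E
```

```text
16.45 [0.6392 0.101  0.1815] F [-0.1  0.  -1.5] q [ 9.  26.9 11.9 75.2  0.   6.3]
[-0.01, -0.08, -0.1] [-0.0015, 0.0008, 0.0422]
[-0.01, -0.08, -0.1] [-0.0014, 0.0008, 0.0422]
->  [0.6418 0.1027 0.0971]
[-0.0, -6.0, 0.0] [0.0015, 0.0, -0.0079]
[-0.0, -6.0, 0.0] [0.0006, 0.0, -0.008]
->  [0.6389 0.1025 0.113 ]
```

Request:
send_rows(
  targets=[
    [0,0,-0.1,-0.0015,0.0008,0.03,-1],
    [0,0,-0.1,-0.0015,0.0008,0.038,-1],
    [0,-6,0,0.0015,0,0,-1],
    [0,-6,0,0.0005,0,0,-1],
    [0,0,0,0,0,0,-1],
  ],
)

```text
time_s: 16.95
tcp_pos: [0.6353, 0.1018, 0.1121]
orientation: [[-0.978, -0.051, 0.202], [-0.05, 0.999, 0.01], [-0.202, -0.0, -0.979]]
ft_force: [-1.4, -1.3, -1.6]
finger_gap: 0.0242
grasp_force: 79.4
```

```bash
python3 - <<'E'
from plan import *
p,R=est("short",.075,SO,np.diag([1,-1,-1.]))
c=tcp("short",.025,.0250,12,.075,SO,True); d=tcp("short",.025,.011,12,.075,SO,True)
rows(p,R,[(*c,2),(*d,1)])
E
```

```text
16.95 [0.6353 0.1018 0.1121] F [-1.4 -1.3 -1.6] q [  9.8  20.6 -10.4  47.5  -1.4   6.7]
nose [0.0287 0.0006 0.0846]
tail [-0.1182  0.0005  0.1149]
[-0.0, -0.17, 0.02] [0.0042, 0.0003, 0.0293]
[-0.0, -0.17, 0.02] [0.0043, 0.0003, 0.0293]
->  [0.6389 0.1025 0.053 ]
[0.0, 0.0, 0.0] [0.0029, 0.0, 0.0137]
->  [0.6389 0.1025 0.039 ]
```

Request:
send_rows(
  targets=[
    [0,0,0,0.0042,0.0003,0.029,-1],
    [0,0,0,0.0042,0.0003,0.029,-1],
    [0,0,0,0.0025,0,0.012,-1],
    [0,0,0,0,0,0,-1],
    [0,0,0,0,0,0,-1],
  ],
)

```text
time_s: 17.45
tcp_pos: [0.6457, 0.1037, 0.0453]
orientation: [[-0.977, -0.053, 0.208], [-0.052, 0.999, 0.011], [-0.208, 0.0, -0.978]]
ft_force: [0.4, -0.3, -1.0]
finger_gap: 0.0242
grasp_force: 79.4
```

```bash
python3 - <<'E'
from plan import *
p,R=est("short",.075,SO,np.diag([1,-1,-1.]))
d=tcp("short",.052,.0105,12,.075,SO,True)
rows(p,R,[(*d,3)])
im,_=bot.camera("scene"); cv2.imwrite("pics/v9.png",cv2.resize(im[180:280,275:375],(600,600),interpolation=cv2.INTER_CUBIC))
E
```

```text
17.45 [0.6457 0.1037 0.0453] F [ 0.4 -0.3 -1. ] q [  9.8  24.9 -14.7  38.5  -1.4   6.6]
nose [ 0.0181 -0.0006  0.0174]
tail [-0.1286 -0.001   0.0485]
[0.02, -0.0, 0.05] [0.0115, -0.0002, -0.0001]
[0.02, -0.0, 0.05] [0.0115, -0.0003, -0.0001]
[0.02, -0.0, 0.05] [0.0115, -0.0003, -0.0001]
->  [0.6119 0.1012 0.0385]
```

View pics/v9.png

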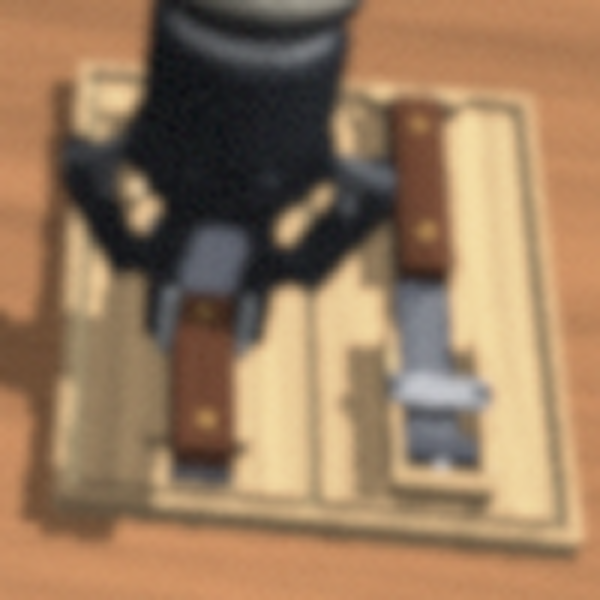

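The crop shows the scraper held straight with its tail over the end wall at (200,470), and the file undisturbed. Going in under the bar.

Request:
send_rows(
  targets=[
    [0,0,0,0.0115,-0.0003,0.002,-1],
    [0,0,0,0.0115,-0.0003,0,-1],
    [0,0,0,0.0115,-0.0003,-0.002,-1],
    [0,0,0,0,0,0,-1],
    [0,0,0,0,0,0,-1],
  ],
)

```text
time_s: 18.0
tcp_pos: [0.6119, 0.1011, 0.0385]
orientation: [[-0.976, -0.054, 0.209], [-0.053, 0.999, 0.012], [-0.21, 0.0, -0.978]]
ft_force: [0.1, -0.1, -1.2]
finger_gap: 0.024
grasp_force: 79.4
```

```bash
python3 - <<'E'
from plan import *
p,R=est("short",.075,SO,np.diag([1,-1,-1.]))
d=tcp("short",.064,.0095,12,.075,SO,True)
rows(p,R,[(*d,3)])
E
```

```text
18.0 [0.6119 0.1011 0.0385] F [ 0.1 -0.1 -1.2] q [ 10.1  22.5 -20.1  35.4  -1.5   6.8]
nose [0.0519 0.0004 0.0104]
tail [-0.0947 -0.0001  0.0418]
[0.02, 0.03, 0.06] [0.004, 0.0001, -0.0005]
[0.02, 0.03, 0.06] [0.004, 0.0, -0.0005]
[0.02, 0.03, 0.06] [0.004, 0.0, -0.0005]
->  [0.5999 0.1006 0.0375]
```

Request:
send_rows(
  targets=[
    [0,0,0,0.004,0,-0.0005,-1],
    [0,0,0,0.004,0,-0.0005,-1],
    [0,0,0,0.004,0,-0.0005,-1],
    [0,0,0,0,0,0,-1],
    [0,0,0,0,0,0,-1],
  ],
)

```text
time_s: 18.5
tcp_pos: [0.6011, 0.1005, 0.0375]
orientation: [[-0.976, -0.054, 0.212], [-0.053, 0.999, 0.012], [-0.212, 0.0, -0.977]]
ft_force: [7.4, -0.1, -0.2]
finger_gap: 0.0239
grasp_force: 79.5
```

```bash
python3 - <<'E'
from plan import *
p,R=est("short",.075,SO,np.diag([1,-1,-1.]))
d=tcp("short",.0675,.009,12,.075,SO,True)
rows(p,R,[(*d,2)])
E
```

```text
18.5 [0.6011 0.1005 0.0375] F [ 7.4 -0.1 -0.2] q [ 10.2  21.6 -21.8  34.4  -1.5   7. ]
nose [0.0628 0.0004 0.0092]
tail [-0.0838 -0.0001  0.041 ]
[0.02, 0.12, 0.09] [0.0023, 0.0001, -0.0002]
[0.02, 0.12, 0.09] [0.0023, 0.0001, -0.0002]
->  [0.5964 0.1004 0.037 ]
```

Request:
send_rows(
  targets=[
    [0,0,0,0.0012,0,-0.0002,-1],
    [0,0,0,0,0,0,-1],
    [0,0,0,0,0,0,-1],
  ],
)

```text
time_s: 18.8
tcp_pos: [0.6001, 0.1004, 0.0375]
orientation: [[-0.976, -0.054, 0.212], [-0.053, 0.999, 0.012], [-0.212, 0.0, -0.977]]
ft_force: [6.8, 0.6, 0.1]
finger_gap: 0.0242
grasp_force: 79.5
```

```bash
python3 - <<'E'
from plan import *
p,R=est("short",.075,SO,np.diag([1,-1,-1.]))
P=cam("scene")
im,dd=bot.camera("scene"); cv2.imwrite("pics/v10.png",cv2.resize(im[180:280,275:375],(600,600),interpolation=cv2.INTER_CUBIC))
d=tcp("short",.066,.009,12,.075,SO,True)
rows(p,R,[(*d,1)])
E
```

```text
18.8 [0.6001 0.1004 0.0375] F [6.8 0.6 0.1] q [ 10.3  21.5 -22.   34.3  -1.5   7. ]
nose [0.0637 0.0004 0.0092]
tail [-0.0829 -0.0001  0.0411]
[0.05, 0.25, 0.18] [0.0023, 0.0002, 0.0001]
->  [0.5979 0.1005 0.037 ]
```

Request:
send_rows(
  targets=[
    [0,0,0,0.0012,0,-0.0002,-1],
    [0,0,0,0.0012,0,-0.0002,-1],
    [0,0,0,0,0,0,-1],
    [0,0,0,0,0,0,-1],
  ],
)

```text
time_s: 19.25
tcp_pos: [0.5982, 0.1003, 0.0377]
orientation: [[-0.976, -0.054, 0.213], [-0.053, 0.999, 0.012], [-0.213, 0.0, -0.977]]
ft_force: [8.0, 0.1, 0.4]
finger_gap: 0.024
grasp_force: 79.4
```

```bash
python3 - <<'E'
from plan import *
p,R=est("short",.075,SO,np.diag([1,-1,-1.]))
Rb,T=bayframe(*TR,"short"); nx=(Rb.T@(p-T+R@np.diag([1,-1,-1.])@(np.array([.075,0,0])-SO)))[0]
d=tcp("short",nx+.0003,.008,0,.075,SO,True)
rows(p,R,[(*d,6)])
E
```

```text
19.25 [0.5982 0.1003 0.0377] F [8.  0.1 0.4] q [ 10.3  21.3 -22.3  34.2  -1.5   7. ]
nose [0.0656 0.0004 0.0093]
tail [-0.081  -0.0001  0.0413]
[0.0, 2.05, 0.03] [0.0002, 0.0, 0.003]
[0.0, 2.05, 0.03] [0.0001, 0.0, 0.003]
[0.0, 2.05, 0.03] [-0.0, 0.0, 0.003]
[0.0, 2.05, 0.03] [-0.0001, 0.0, 0.003]
[0.0, 2.05, 0.03] [-0.0003, 0.0, 0.003]
[0.0, 2.05, 0.03] [-0.0004, 0.0, 0.0029]
->  [0.601  0.1006 0.0201]
```

Request:
send_rows(
  targets=[
    [0,2,0,0.0006,0,0.003,-1],
    [0,2,0,0.0004,0,0.003,-1],
    [0,2,0,0.0001,0,0.003,-1],
    [0,2,0,-0.0001,0,0.003,-1],
    [0,0,0,0,0,0,-1],
  ],
)

```text
time_s: 19.75
tcp_pos: [0.6001, 0.1005, 0.0252]
orientation: [[-0.996, -0.054, 0.074], [-0.054, 0.999, 0.004], [-0.074, 0.0, -0.997]]
ft_force: [7.1, -0.3, 1.4]
finger_gap: 0.0243
grasp_force: 79.8
```

```bash
python3 - <<'E'
from plan import *
p,R=est("short",.075,SO,np.diag([1,-1,-1.]))
d=tcp("short",.067,.008,0,.075,SO,True)
rows(p,R,[(*d,2)])
E
```

```text
19.75 [0.6001 0.1005 0.0252] F [ 7.1 -0.3  1.4] q [  9.7  26.7 -13.6  45.5  -0.5   6.6]
nose [0.0661 0.0003 0.0074]
tail [-0.0835 -0.0002  0.0185]
[0.01, 2.14, 0.09] [0.0003, 0.0, 0.0025]
[0.01, 2.14, 0.09] [0.0002, 0.0, 0.0025]
->  [0.5999 0.1006 0.0201]
```

Request:
send_rows(
  targets=[
    [0,2,0,0.0006,0,0.0026,-1],
    [0,2.1,0,0.0004,0,0.0026,-1],
    [0,0,0,0,0,0,-1],
    [0,0,0,0,0,0,-1],
  ],
)

```text
time_s: 20.15
tcp_pos: [0.5988, 0.1005, 0.0197]
orientation: [[-0.999, -0.054, 0.004], [-0.054, 0.999, 0.001], [-0.004, 0.0, -1.0]]
ft_force: [8.6, 1.2, -0.3]
finger_gap: 0.0242
grasp_force: 79.8
```

```bash
python3 - <<'E'
from plan import *
p,R=est("short",.075,SO,np.diag([1,-1,-1.]))
E
```

```text
20.15 [0.5988 0.1005 0.0197] F [ 8.6  1.2 -0.3] q [ 9.5 29.4 -9.4 51.  -0.   6.4]
nose [0.068  0.0003 0.0073]
tail [-0.082  -0.0002  0.0079]
```

Request:
send_rows(
  targets=[
    [0,0,0,0,0,0,-0.2],
    [0,0,0,0,0,0,0.1],
    [0,0,0,0,0,0,0.1],
    [0,0,0,0,0,0,0.1],
    [0,0,0,0,0,-0.02,0.1],
  ],
)

```text
time_s: 20.65
tcp_pos: [0.5935, 0.0997, 0.0367]
orientation: [[-0.999, -0.054, -0.007], [-0.054, 0.999, -0.001], [0.007, -0.001, -1.0]]
ft_force: [1.1, -0.8, 0.3]
finger_gap: 0.0469
grasp_force: 0.0
```

Request:
send_rows(
  targets=[
    [0,0,0,0,0,-0.04,0.1],
    [0,0,0,0,0,-0.05,0.1],
    [0,0,0,0.03,0,-0.05,0.1],
    [0,0,0,0.04,0,-0.03,0.1],
    [0,0,0,0.04,0,0,0.1],
  ],
)

```text
time_s: 21.15
tcp_pos: [0.4912, 0.0946, 0.2058]
orientation: [[-0.999, -0.054, 0.005], [-0.054, 0.999, 0.001], [-0.005, 0.001, -1.0]]
ft_force: [0.1, -0.1, -0.0]
finger_gap: 0.0469
grasp_force: 0.0
```

Request:
send_rows(
  targets=[
    [0,0,0,0.03,0,0,0.1],
    [0,0,0,0,0,0,0.1],
    [0,0,0,0,0,0,0.1],
  ],
)

```text
time_s: 21.45
tcp_pos: [0.4603, 0.0928, 0.2025]
orientation: [[-0.999, -0.054, -0.001], [-0.054, 0.999, 0.0], [0.001, 0.0, -1.0]]
ft_force: [1.0, -0.3, -0.1]
finger_gap: 0.0469
grasp_force: 0.0
```

```bash
python3 - <<'E'
from plan import *
now()
P=cam("wrist");im,d=bot.camera("wrist")
for t,b in(("file","long"),("scraper","short")):
  for m in bot.masks_of("wrist",t)[:1]:
    X=cloud("wrist",m["region"],d,P); Rb,T=bayframe(*TR,b); B=(X-T)@Rb; B=B[(abs(B[:,1])<.03)&(abs(B[:,0])<.12)]; w=B[(B[:,2]>.023)&(B[:,0]<.006)]
    print(t,"wood x",np.percentile(w[:,0],[1,99]).round(4),"y",np.percentile(w[:,1],[1,99]).round(4))
    for lo,hi in((-.095,-.07),(-.05,-.03),(-.02,.0)):
        q=w[(w[:,0]>lo)&(w[:,0]<hi)]; print(np.median(q[:,2]).round(4),np.median(q[:,1]).round(4))
o=topview("wrist",im,None,.585,.15,.15,.014,2000,P)
s,_=bot.camera("scene"); s=cv2.resize(s[185:275,285:375],(200,200))
o=cv2.copyMakeBorder(o,0,0,0,200,0); o[:200,600:]=s; cv2.imwrite("pics/v11.png",o)
E
```

```text
21.45 [0.4603 0.0928 0.2025] F [ 1.  -0.3 -0.1] q [ 11.4   9.  -11.1  70.    0.    8.3]
file wood x [-0.0991 -0.0062] y [-0.0117  0.0116]
0.0285 -0.0013
0.0285 -0.0008
0.0286 0.0059Traceback (most recent call last):
  File "<stdin>", line 7, in <module>
    return _quantile_unchecked(
        a, q, axis, out, overwrite_input, method, keepdims, weights)
    return _ureduce(a,
                    func=_quantile_ureduce_func,
    ...<5 lines>...
                    overwrite_input=overwrite_input,
                    method=method)
    r = func(a, **kwargs)
    result = _quantile(arr,
                       quantiles=q,
    ...<2 lines>...
                       out=out,
                       weights=wgt)
    slices_having_nans = np.isnan(arr[-1, ...])
                                  ~~~^^^^^^^^^
IndexError: index -1 is out of bounds for axis 0 with size 0
```

Request:
send_rows(
  targets=[
    [0,0,0,0,-0.05,0,0.1],
    [0,0,0,0,-0.05,0,0.1],
    [0,0,0,0,-0.05,0,0.1],
    [0,0,0,0,0,0,0.1],
    [0,0,0,0,0,0,0.1],
  ],
)

```text
time_s: 22.1
tcp_pos: [0.469, -0.0584, 0.2014]
orientation: [[-0.999, -0.051, -0.003], [-0.051, 0.999, 0.0], [0.003, 0.0, -1.0]]
ft_force: [-0.4, 1.1, 0.3]
finger_gap: 0.0469
grasp_force: 0.0
```

```bash
python3 - <<'E'
from plan import *
now()
P=cam("wrist");im,d=bot.camera("wrist"); X=cloud("wrist",d>0,d,P)
for t,b,hw,xf in(("file","long",.015,0),("scraper","short",.016,.004)):
    Rb,T=bayframe(*TR,b); B=(X-T)@Rb; w=B[(B[:,2]>.025)&(B[:,2]<.033)&(abs(B[:,1])<hw)&(B[:,0]<.02)&(B[:,0]>-.11)]
    print(t,len(w))
    if len(w)<50: continue
    print("wood x",np.percentile(w[:,0],[1,99]).round(4),"y",np.percentile(w[:,1],[1,99]).round(4))
    for lo,hi in((-.1,-.06),(-.05,-.03),(-.02,.004)):
        q=w[(w[:,0]>lo)&(w[:,0]<hi)]; print(len(q),np.median(q[:,2],0).round(4) if len(q) else "",np.percentile(q[:,1],[2,98]).round(4) if len(q) else "")
o=topview("wrist",im,None,.585,.15,.15,.014,2000,P)
s,_=bot.camera("scene"); s=cv2.resize(s[185:275,285:375],(400,400),interpolation=cv2.INTER_CUBIC)
o=cv2.resize(o,(400,400)); cv2.imwrite("pics/v11.png",np.hstack([o,s]))
E
```

```text
22.1 [ 0.469  -0.0584  0.2014] F [-0.4  1.1  0.3] q [ -7.1   9.4 -10.7  70.   -0.  -10. ]
file 918
wood x [-0.098  -0.0032] y [-0.0121  0.0117]
402 0.0286 [-0.012  0.011]
189 0.0286 [-0.0119  0.0112]
150 0.0285 [-0.0117  0.0112]
scraper 300
wood x [-0.0265  0.0047] y [-0.0121  0.0131]
0  
0  
260 0.0288 [-0.0119  0.0125]
```

View pics/v11.png

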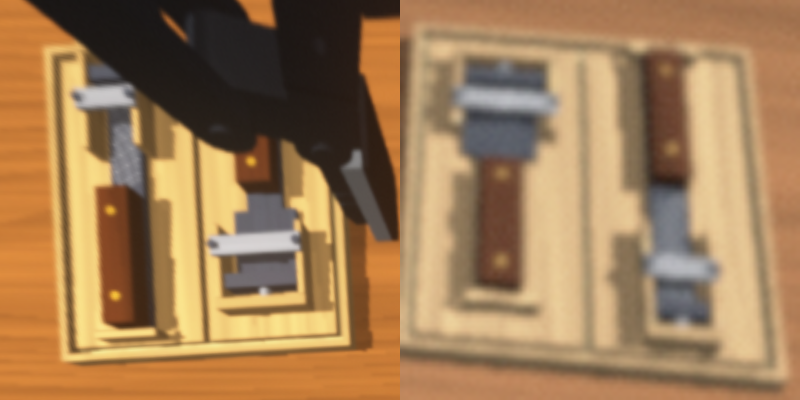

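Both tools lie behind their end walls with their noses under the bars. I check tail flatness with the scene depth, then hand in.

```bash
python3 - <<'E'
from plan import *
P=cam("scene");im,d=bot.camera("scene"); X=cloud("scene",d>0,d,P)
ok=True
for b,e in(("long",-.098),("short",-.083)):
    Rb,T=bayframe(*TR,b); B=(X-T)@Rb; w=B[(B[:,2]>.02)&(abs(B[:,1])<.011)&(B[:,0]<.002)&(B[:,0]>-.11)]
    z1=np.median(w[(w[:,0]<e+.025)&(w[:,0]>e+.005)][:,2]); z2=np.median(w[w[:,0]>-.03][:,2]); print(b,z1.round(4),z2.round(4),np.percentile(w[:,0],[1,99]).round(4))
    ok&=abs(z1-z2)<.004
if ok: print(bot.sign_off())
E
```

```text
long 0.03 0.0302 [-0.1038 -0.0003]
short 0.031 0.0304 [-0.0908  0.0009]
the job is handed in; nothing more can be done
None
```

The job is handed in: both the file and the scraper measure flat and grip up in their own compartments, noses under the bars and tails inside the end walls, both let go, in about 22 s. The verdict isn't shown to me, and I didn't re-measure the jar, pliers or steel block, though no move went near them.

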